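# Open the tube reader's push-push hatch

## Robot

A 6-joint arm with a two-finger parallel gripper is mounted at the origin on the work surface. World frame = base frame: x ahead of the robot, y to its left, z up, the work surface at z = 0. Lengths are in m, angles in rad, forces in N, time in s.
With the tool pointing down it reaches from about 0.35 to 0.875 m from the base axis. Payload 15.5 kg.
Tool frame: the origin (TCP) lies at the very end of the fingers, on their centre line; the grasp point (between the pads) lies behind it (pinch_z is the x of the grasp point in the tool frame, in m); x points along the fingers, y is the direction in which the jaws open and shut, and the axes are right-handed (so a half turn about x gives the same grasp; the last joint's range is limited). The gripper opens to 85 mm and grips with 20 to 120 N. Pads are 22 mm wide; open, the fingers measure 114 mm over their backs; the gripper's body (76 mm by 85 mm) begins 54 mm behind the grasp point. The pads swing forward as they close: fully open they stand 13 mm farther back than shut.
Start: joints at [-0.096, 0.494, 1.345, -0, 1.302, -0.096], TCP at [0.625, 0, 0.197] pointing down, gripper open.
Joint ranges: [-2.91, 2.91], [-0.82, 2.16], [0.22, 2.67], [-1.22, 4.37], [0.12, 2.79], [-3.08, 3.08]. Speed limits (rad/s): [1.89, 1.89, 2.57, 3.01, 3.01, 3.01].

## Interface

Orientations are given as a rotation vector (axis times angle).
In Python, from bench import read_state, capture, camera_params, job_done, pinch_z gives the robot as it stands. The module is installed in compiled form; this text tells all that it offers.
- The arm moves only by the tool play_rows, never from a script. Its argument "moves" is a list of rows, each a list of 6 numbers: the shift along the tool's x, y, z in m, then the turn, a rotation vector about the tool's x, y, z in degrees. A call has exactly 5 rows; each row shifts and turns the commanded pose from where the row before left it, along the tool's axes as they then stand; what a row does not reach is not made up. A row lasts 1/10 s, in which the tool goes at most 50 mm and 8.59 degrees, less where a joint would pass 70% of its speed; a pose out of reach is approached as far as the arm can. A call with a gripper value outside its range is refused whole. "grip" is the finger opening in m, from 0 to 0.0854, set as the call begins (left out, the last holds). The fingers move at their own pace and stop on an object; "force" is the grip in N (left out, the last holds). Time passes only in rows, so rows that do not move let the fingers close, or fill a call up. It gives the time, the measured TCP pose, the force and the opening at its end, in the units of the state.
- read_state(): the state, without advancing time (a new reading comes with each control period).
- capture(name): name is "scene" or "side" or "wrist"; returns (picture, depth): 400x640x3 uint8, blue, green, red; 400x640 float32, m along the optical axis (not along the pixel's ray), 0 where there is no reading.
- camera_params(name): a dict with "fx", "fy", "cx", "cy" (pixels), "extrinsics" (4x4, takes a point from camera to world coordinates); the wrist camera has in their place "T_tool_cam" (4x4, takes a point from camera to tool coordinates, whose origin is the TCP and whose axes are the tool frame's). Camera axes: x right, y down, z forward; pixel columns grow to the right and rows downward; lengths in m; the calibration is good to about 2 mm. A picture is of the moment at which its call begins: read the wrist's pose just before it. camera_params takes no time and is no camera call.
- job_done(): hands the job in, once; it reports no verdict.
The state is a dict: "time_s": time; "qpos": joint angles; "joint_vel": joint speeds; "joint_efforts": joint torques, N m; "ee_pos": TCP position; "eef_rot": TCP orientation; "force": force on the tool from outside, world axes, zero at the start; "torque": the same for the moment, N m; "finger_gap": finger opening in m.
Only numpy, scipy, OpenCV 4.12 (cv2) and the standard library are available. Lean on these libraries where they do the work, as an engineer would, in place of code of your own. Each camera call takes 0.05 s, during which the arm holds its last target.

## Task

Two small white readers stand on the cabinet's steel deck; get the narrow one, the tube reader (round ring on its hatch), ready for a sample. With shut fingertips press the ribbed front end of its hatch fully down once, then let go so that it pops up, and wait a second or two clear of it to see that it stays open. Do not press it shut again, leave the wider reader's hatch shut, and do not pick up or shift anything else.

Things in the scene. Friction and masses are not known exactly. Their poses are not given: they have to be found in the camera images.
- tube_reader: Narrow tube reader, fixed: white housing 150 deep (x), 95 wide (y), 85 high, grey hatch flush in its top (52 wide, 92 long, 6 thick) bearing a raised round ring 30 across; hinge across the far (+x) side, ribbed free end on the near (-x) side. Beside and in front of the ribs the housing is cut 20 lower. Origin under its centre, z up. Stands turned up to 0.35 rad.
- tube_pad (a point): Press point: centre of the ribs (40 wide, 18 deep, 1 high) on top of the tube reader's hatch, 14 from its free edge, 78 from its hinge, 88 above the table when shut. Axes when shut: x towards the hinge, y along the hinge, z up; turns with the hatch. As the hatch opens this point rises about 70 and moves about 45 away from the robot.
- tube_hatch (a joint): Tube reader's hatch angle (rad): 0.02 shut, -0.1 pressed fully down, 1.15 fully open. Push-push latch: at the ribs 3 to 6 N presses it about 9 down to a firm stop; it lets go at about 8 to 8.5 (less leaves it latched), then on release its spring (about 3 N) lifts it behind the finger and it swings to 1.15 within about 1 s and stays. Pushed down again, it latches shut.
- tube_pin (a joint): Sideways place (m) of the small steel latch pin that hangs under the tube reader's hatch, not to be touched: 0 latched, +0.007 to 0.012 when the latch has been pressed and let go, about -0.006 after opening and while the hatch is pushed down again.
- cart_reader: Wider cartridge reader, fixed, to be left alone: like the other but 145 wide, hatch 105 wide bearing a raised rectangle 75 by 23. The two stand side by side, 250 to 500 between centres, either one on the left. Origin under its centre, x from the ribs to the hinge.
- cart_hatch (a joint): Cartridge reader's hatch angle (rad), same latch and values; to stay shut at about 0.02.
- vial_mid (a point): Small loose vial with a white cap, 26 across, 50 high, standing between the readers; point at its centre.
- reagent: Loose reagent bottle, blue cap, 54 across, 120 high, to the left; origin under its centre.
- tip_box: Loose white box of yellow pipette tips, 120 by 85, 68 high, to the right; origin under its centre.
- tube_rack: Loose black tube rack, 90 by 130, 50 high with its tubes, beyond the readers; origin under its centre.
- pipette: Loose hand pipette lying on the table in front of the readers, 240 long, 24 high; origin under its middle, x along it.
- petri_dish: Loose clear dish, 90 across, 16 high, front left; origin under its centre.
- waste_cup: Loose open red cup, 80 across, 100 high, front right; origin under its centre.

How it is judged:
On the way, in this order (a step that is already met when the one before it is completed fails the run):
1. the tube reader's hatch is pressed fully down by the fingers (value of joint tube_hatch below -0.075 rad and contact force between the fingers and tube_hatch above 0.5 N), for 0.02 s.
2. the hatch has popped up and stands open, untouched, for a second (value of joint tube_hatch above 1 rad and velocity of joint tube_hatch between -0.2 and 0.2 rad/s and contact force between each of the arm, the fingers and tube_hatch below 0.1 N), for 1 s.
At the end, for the whole second after the job is handed in: The tube reader's hatch stands open beyond 1.0 rad (about 57 degrees) and still, after standing open and untouched for 1 s; the wider reader's hatch is shut (-0.03 to 0.07 rad); no loose thing has moved more than 20 mm (value of joint tube_hatch above 1 rad and velocity of joint tube_hatch between -0.1 and 0.1 rad/s and value of joint cart_hatch between -0.03 and 0.07 rad and distance of each of vial_mid, reagent, tip_box, tube_rack, pipette, petri_dish, waste_cup from where it was at the start of the episode below 0.02 m).
It fails at once if the hatch is pressed down again after it has popped up (value of joint tube_hatch below 0.12 rad and value of joint tube_pin below -0.003 m).
It fails at once if the wider reader's hatch is pressed or opened (value of joint cart_hatch below -0.04 rad or value of joint cart_hatch above 0.1 rad).
It fails at once if a loose thing is lifted, carried or shifted (more than 20 mm) (distance of any of vial_mid, reagent, tip_box, tube_rack, pipette, petri_dish, waste_cup from where it was at the start of the episode above 0.02 m).
It also fails if it takes over 32 s, if anything falls off the work surface, if the arm or the gripper's body presses on something with over 40 N, if the wrist force passes 120 N, or if a joint passes its speed limit or range.

## Working session

There is one attempt and no reset: what is moved stays moved. The work goes in short steps, Python scripts to look and compute and a tool call to move; the robot and the scene stay as the last step left them, time stands still between calls to the robot, and variables do not carry over. Pictures are saved under pics/ and viewed, and the job is handed in when it is done.

Besides the shell and the picture viewer there is one more tool, called after ">>>" as name(argument=value, ...) on one line, values as JSON. play_rows: Moves the arm, as the interface text tells. Its arguments: {"type":"object","properties":{"moves":{"type":"array","items":{"type":"array","items":{"type":"number"}}},"grip":{"type":"number"},"force":{"type":"number"}},"required":["moves"]}

```bash
mkdir -p pics; python3 - <<'E'
from bench import *
import cv2,numpy as np
np.set_printoptions(precision=4,suppress=True)
s=read_state();print(s, pinch_z if not callable(pinch_z) else pinch_z())
for n in ["scene","side","wrist"]:
    p,d=capture(n);cv2.imwrite(f"pics/{n}0.png",p);np.save(f"{n}0.npy",d);print(n,camera_params(n))
E
```

```text
{'time_s': 0.0, 'qpos': array([-0.0955,  0.4942,  1.3461, -0.    ,  1.3025, -0.0955]), 'joint_vel': array([-0.0007,  0.0009,  0.0003,  0.0005,  0.0008,  0.0012]), 'joint_efforts': array([ -0.0027, -88.2162, -38.3866,  -0.0004,   0.0103,   0.0001]), 'ee_pos': array([0.6246, 0.    , 0.1969]), 'eef_rot': array([ 1.2087,  1.2101, -1.2101]), 'force': array([-0.2102, -0.9816,  0.1423]), 'torque': array([-0.0747,  0.0779,  0.0148]), 'finger_gap': 0.08523549294938831} -0.0187
scene {'fx': 512.8288502657854, 'fy': 512.8288502657854, 'cx': 324.22786959403277, 'cy': 201.10588647091285, 'extrinsics': array([[ 0.8344,  0.3057, -0.4586,  1.2107],
       [ 0.5511, -0.4767,  0.6849, -0.9422],
       [-0.0092, -0.8242, -0.5662,  0.8573],
       [ 0.    ,  0.    ,  0.    ,  1.    ]])}
side {'fx': 482.8323663074409, 'fy': 482.8323663074409, 'cx': 323.71638393674823, 'cy': 191.93866332603423, 'extrinsics': array([[-0.9619, -0.1811,  0.2051,  0.3012],
       [-0.2734,  0.6079, -0.7455,  0.9738],
       [ 0.0103, -0.7731, -0.6342,  0.939 ],
       [ 0.    ,  0.    ,  0.    ,  1.    ]])}
wrist {'fx': 346.3361714890089, 'fy': 346.3361714890089, 'cx': 317.29945650317046, 'cy': 200.12885678728384, 'T_tool_cam': array([[ 0.0007, -0.3052,  0.9523, -0.1761],
       [ 1.    ,  0.0011, -0.0004, -0.0007],
       [-0.001 ,  0.9523,  0.3052, -0.0787],
       [ 0.    ,  0.    ,  0.    ,  1.    ]])}
```

View pics/scene0.png

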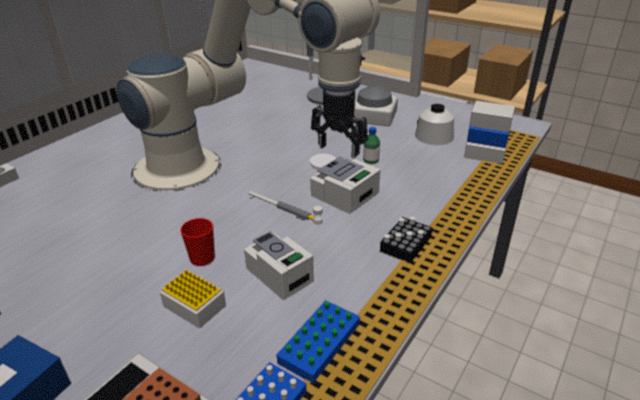

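View pics/side0.png

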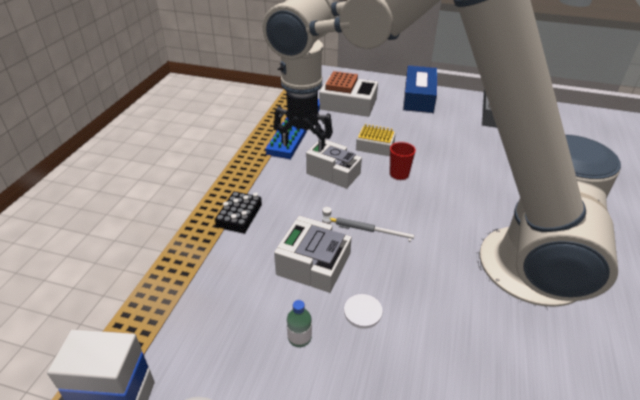

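View pics/wrist0.png

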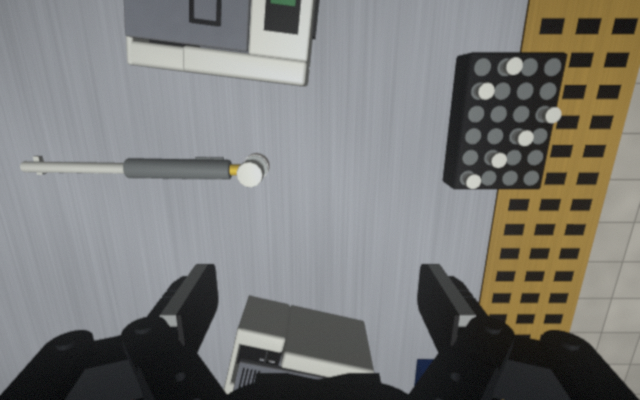

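The tube reader (round ring) is at about (278,262) in the scene view, on the robot's right. The cartridge reader is at about (345,182). I'll zoom in on the tube reader.

```bash
cat > h.py <<'E'
import numpy as np,cv2
from bench import *
np.set_printoptions(precision=4,suppress=True)
def ray(n,u,v,z):
    c=camera_params(n);E=c["extrinsics"]
    d=E[:3,:3]@np.array([(u-c["cx"])/c["fx"],(v-c["cy"])/c["fy"],1.]);o=E[:3,3]
    return o+d*(z-o[2])/d[2]
def dpt(n,u,v,D):
    c=camera_params(n);E=c["extrinsics"];z=D[int(round(v)),int(round(u))]
    return E[:3,:3]@np.array([(u-c["cx"])/c["fx"]*z,(v-c["cy"])/c["fy"]*z,z])+E[:3,3]
E
python3 - <<'E'
import cv2
p=cv2.imread("pics/scene0.png")[220:305,230:330]
cv2.imwrite("pics/c1.png",cv2.resize(p,None,fx=7,fy=7,interpolation=cv2.INTER_CUBIC)[:600,:800])
p=cv2.imread("pics/side0.png")[130:195,290:375]
cv2.imwrite("pics/c2.png",cv2.resize(p,None,fx=8,fy=8,interpolation=cv2.INTER_CUBIC)[:600,:800])
E
```

```text
(no output)
```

View pics/c1.png

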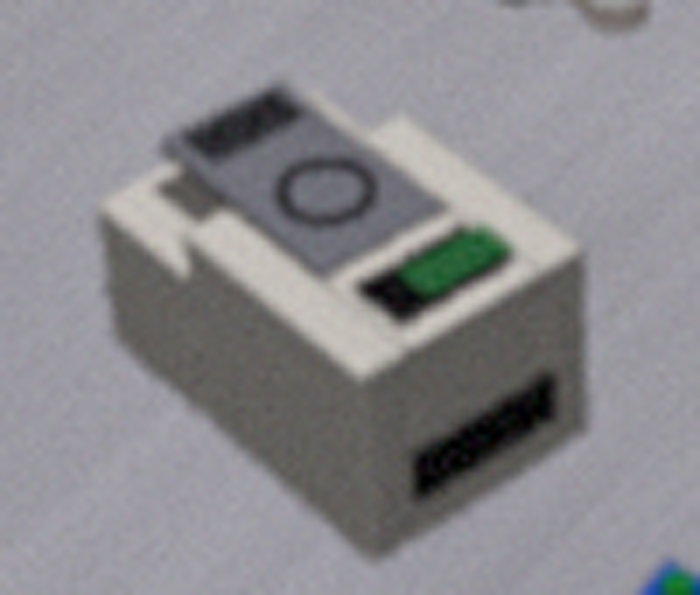

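View pics/c2.png

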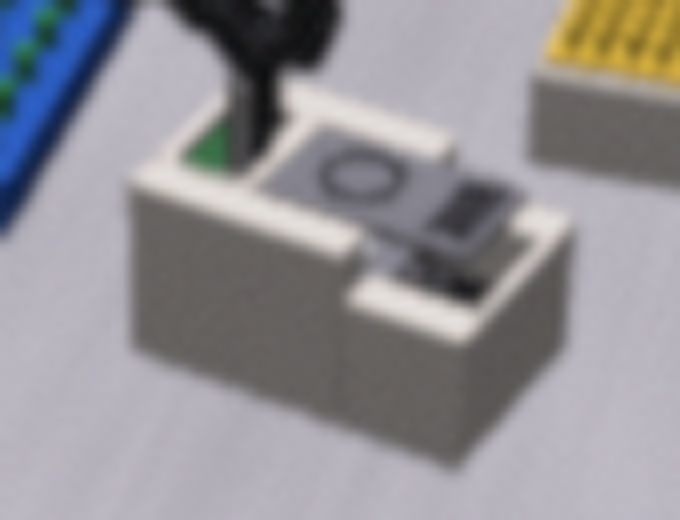

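```bash
python3 - <<'E'
from h import *
D=np.load("scene0.npy");D2=np.load("side0.npy")
def S(U,V,z): u,v=(U+.5)/7-.5+230,(V+.5)/7-.5+220; return ray("scene",u,v,z),dpt("scene",u,v,D)
def T(U,V,z): u,v=(U+.5)/8-.5+290,(V+.5)/8-.5+130; return ray("side",u,v,z),dpt("side",u,v,D2)
for n,a in dict(rib=(243,124,.088),r1=(188,140,.088),r2=(276,90,.088),r3=(300,105,.088),r4=(213,158,.088),ring=(326,190,.087),fl=(165,145,.087),fr=(285,85,.087),hl=(440,207,.087),hr=(325,275,.087),b1=(365,380,.085),b2=(582,250,.085),f1=(100,210,.065)).items(): print("scene",n,*S(*a))
for n,a in dict(rib=(473,205,.088),ring=(362,175,.087),bl=(132,178,.085),f1=(460,340,.065),f2=(573,215,.065)).items(): print("side",n,*T(*a))
def P(n,u,v,z):print(n,ray("scene",u,v,z))
P("cap",318,210,.05);P("cup",199,228,.1);P("tipbox",193,288,.068)
E
```

```text
scene rib [ 0.5509 -0.2179  0.088 ] [ 0.5476 -0.2143  0.0841]
scene r1 [ 0.5406 -0.235   0.088 ] [ 0.543  -0.2375  0.0907]
scene r2 [ 0.5486 -0.1969  0.088 ] [ 0.5471 -0.1951  0.0862]
scene r3 [ 0.5609 -0.199   0.088 ] [ 0.5618 -0.2001  0.0891]
scene r4 [ 0.5541 -0.2379  0.088 ] [ 0.5503 -0.2339  0.0836]
scene ring [ 0.596  -0.2296  0.087 ] [ 0.5972 -0.231   0.0884]
scene fl [ 0.5349 -0.2404  0.087 ] [ 0.5338 -0.2393  0.0858]
scene fr [ 0.5486 -0.192   0.087 ] [ 0.5483 -0.1916  0.0866]
scene hl [ 0.6335 -0.216   0.087 ] [ 0.6322 -0.2143  0.0852]
scene hr [ 0.6225 -0.2642  0.087 ] [ 0.6213 -0.2628  0.0855]
scene b1 [ 0.6625 -0.2953  0.085 ] [ 0.6605 -0.293   0.0822]
scene b2 [ 0.6845 -0.2065  0.085 ] [ 0.6249 -0.1233 -0.0023]
scene f1 [ 0.5198 -0.2599  0.065 ] [ 0.5199 -0.26    0.0651]
side rib [ 0.5515 -0.2192  0.088 ] [ 0.5514 -0.2186  0.0884]
side ring [ 0.5978 -0.2279  0.087 ] [ 0.5981 -0.2292  0.0861]
side bl [ 0.6834 -0.2031  0.085 ] [ 0.683  -0.2018  0.0859]
side f1 [ 0.5423 -0.1642  0.065 ] [ 0.5419 -0.1624  0.0664]
side f2 [ 0.5191 -0.2561  0.065 ] [ 0.5345 -0.3432  0.0031]
cap [ 0.5661 -0.0104  0.05  ]
cup [ 0.4046 -0.2871  0.1   ]
tipbox [ 0.5148 -0.4227  0.068 ]
```

>>> play_rows(moves=[[0,-0.0147,0.0437,0,0,0],[0,-0.0147,0.0437,0,0,0],[0,-0.0147,0.0437,0,0,0],[0,-0.0147,0.0437,0,0,0],[0,-0.0147,0.0437,0,0,0]], grip=0, force=20)

```text
time_s: 0.65
ee_pos: [0.5506, -0.2201, 0.1974]
eef_rot: [1.209, 1.21, -1.209]
force: [1.4, -0.2, -0.5]
finger_gap: 0.0122
```

>>> play_rows(moves=[[0,0,0,-7.6,0,0],[0,0,0,-7.6,0,0],[0,0,0,-7.6,0,0],[0,0,0,-7.6,0,0],[0,0,0,-7.6,0,0]])

```text
time_s: 1.15
ee_pos: [0.5513, -0.2185, 0.1973]
eef_rot: [0.704, 1.454, -0.704]
force: [0.5, 0.3, 0.3]
finger_gap: 0.0001
```

>>> play_rows(moves=[[0,0,0,-7.6,0,0],[0,0,0,-7.6,0,0],[0,0,0,-7.6,0,0],[0,0,0,-7.6,0,0],[0,0,0,-7.6,0,0]])

```text
time_s: 1.65
ee_pos: [0.5514, -0.2184, 0.1972]
eef_rot: [0.188, 1.563, -0.187]
force: [-0.3, -0.4, -0.6]
finger_gap: -0.0002
```

>>> play_rows(moves=[[0,0,0,0,0,0],[0,0,0,0,0,0],[0,0,0,0,0,0],[0,0,0,0,0,0],[0,0,0,0,0,0]])

```text
time_s: 2.15
ee_pos: [0.5515, -0.2185, 0.1975]
eef_rot: [0.193, 1.562, -0.193]
force: [-0.3, -1.0, -0.1]
finger_gap: 0.0002
```

```bash
python3 - <<'E'
from h import *
from scipy.spatial.transform import Rotation as R
s=read_state();M=R.from_rotvec(s["eef_rot"]).as_matrix();print(s["time_s"],s["ee_pos"],s["force"],s["finger_gap"],s["qpos"]);print(M)
p,d=capture("wrist");cv2.imwrite("pics/w1.png",p);np.save("w1.npy",d)
p,d=capture("scene");cv2.imwrite("pics/s1.png",cv2.resize(p[60:320,180:460],None,fx=2.3,fy=2.3))
# project predicted rib point & ring in wrist
c=camera_params("wrist");T=c["T_tool_cam"]
for n,w in dict(rib=(.5512,-.2185,.088),ring=(.597,-.229,.087),tcp=s["ee_pos"]).items():
    q=np.linalg.inv(T)@np.r_[M.T@(np.array(w)-s["ee_pos"]),1];print(n,c["fx"]*q[0]/q[2]+c["cx"],c["fy"]*q[1]/q[2]+c["cy"])
E
```

```text
2.15 [ 0.5515 -0.2185  0.1975] [-0.3039 -0.9743 -0.0789] 0.00024656659326099993 [-0.4778  0.4487  1.4268 -0.      1.2662 -1.8031]
[[-0.0001  0.2431  0.97  ]
 [ 0.      0.97   -0.2431]
 [-1.     -0.     -0.0001]]
rib 316.7431228591672 186.08764916596976
ring 317.77425810432976 236.2506766806257
tcp 316.4253425573033 239.0034450846553
```

View pics/w1.png

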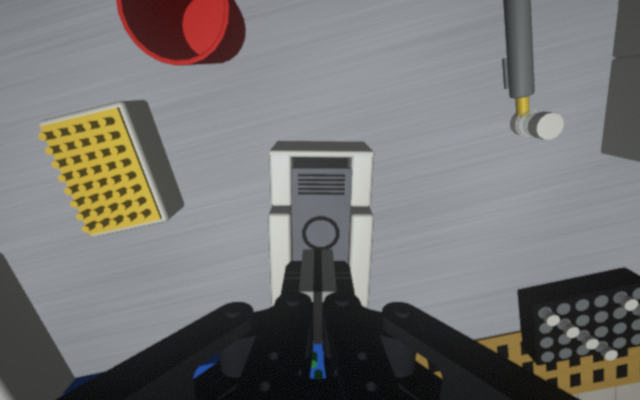

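View pics/s1.png

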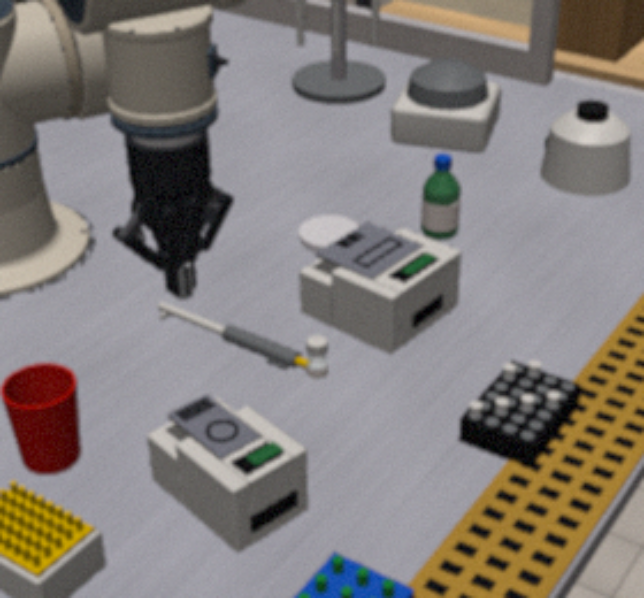

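The wrist view shows the ribs centred at (321,184) and the ring at (321,234). I predicted (317,186) and (318,236), so they agree within about 2.5 mm. Next I'll descend with a shift of +1 mm along tool y.

>>> play_rows(moves=[[0.024,0.001,0,0,0,0],[0.024,0,0,0,0,0],[0.024,0,0,0,0,0],[0.02,0,0,0,0,0],[0.01,0,0,0,0,0]])

```text
time_s: 2.75
ee_pos: [0.551, -0.2171, 0.0939]
eef_rot: [0.193, 1.564, -0.192]
force: [0.2, -0.1, 0.4]
finger_gap: 0.0001
```

>>> play_rows(moves=[[0,0,0,0,0,0],[0.003,0,0,0,0,0],[0.002,0,0,0,0,0],[0.002,0,0,0,0,0],[0,0,0,0,0,0]])

```text
time_s: 3.25
ee_pos: [0.5518, -0.2176, 0.0887]
eef_rot: [0.192, 1.562, -0.192]
force: [0.2, 0.1, 0.2]
finger_gap: 0.0
```

```bash
python3 - <<'E'
from h import *
s=read_state();print(s["ee_pos"],s["force"])
p,d=capture("side");cv2.imwrite("pics/sd2.png",cv2.resize(p[90:200,270:390],None,fx=5,fy=5,interpolation=cv2.INTER_CUBIC))
E
```

```text
[ 0.5518 -0.2176  0.0887] [0.2427 0.0785 0.2448]
```

View pics/sd2.png

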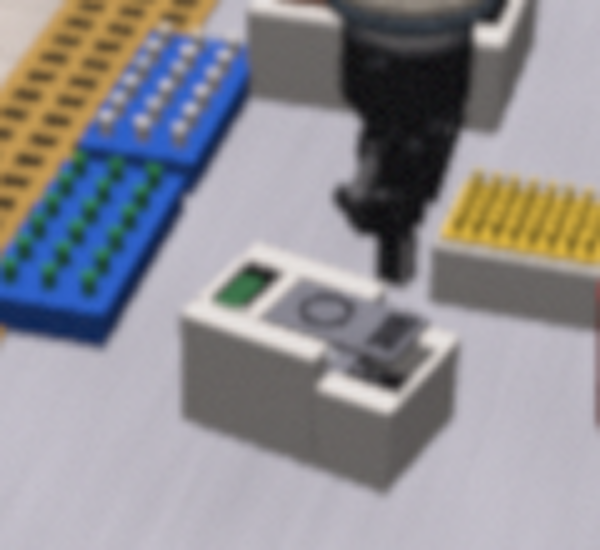

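```bash
python3 - <<'E'
from h import *
from scipy.spatial.transform import Rotation as R
s=read_state();print(s["time_s"],s["ee_pos"])
c=camera_params("side");
for w in [s["ee_pos"],s["ee_pos"]+[0,0,.02]]:
    q=np.linalg.inv(c["extrinsics"])@np.r_[w,1];print(c["fx"]*q[0]/q[2]+c["cx"],c["fy"]*q[1]/q[2]+c["cy"],q[2])
p,d=capture("side")
for v in range(136,160,2): print(v,dpt("side",349,v,d),p[v,349])
D=np.load("w1.npy");p=cv2.imread("pics/w1.png");c=camera_params("wrist")
for v in range(230,275,5):
  z=D[v,318-12];q=c["T_tool_cam"]@[(306-c["cx"])/c["fx"]*z,(v-c["cy"])/c["fy"]*z,z,1];print(v,q[:3],p[v,306])
p,d=capture("wrist");cv2.imwrite("pics/w2.png",p);np.save("w2.npy",d)
p,d=capture("scene");cv2.imwrite("pics/s2.png",cv2.resize(p[140:300,200:340],None,fx=4,fy=4)[:600])
E
```

```text
3.3 [ 0.5518 -0.2176  0.0887]
348.4758494708327 155.26998235964035 1.4787237472778756
348.758062990216 149.86051793761843 1.4660392641309326
136 [ 0.5465 -0.1852  0.1793] [26 25 25]
138 [ 0.5495 -0.2009  0.1622] [30 29 29]
140 [ 0.5502 -0.2059  0.152 ] [33 31 32]
142 [ 0.5497 -0.2051  0.1455] [35 33 35]
144 [ 0.5489 -0.2028  0.14  ] [39 37 38]
146 [ 0.5503 -0.2108  0.1275] [83 79 82]
148 [ 0.5862 -0.3832  0.0011] [178 168 172]
150 [ 0.5826 -0.3679  0.0036] [187 178 182]
152 [ 0.5543 -0.2343  0.0893] [127 119 120]
154 [ 0.5513 -0.222   0.0906] [63 57 60]
156 [ 0.5494 -0.2145  0.0886] [70 63 67]
158 [ 0.5474 -0.2061  0.0872] [96 88 90]
230 [ 0.11   -0.0096  0.0405] [90 85 83]
235 [ 0.112  -0.0098  0.0462] [94 90 87]
240 [ 0.1113 -0.0098  0.0508] [52 51 49]
245 [ 0.1115 -0.0098  0.0558] [105  99  97]
250 [-0.0373 -0.0045 -0.0114] [71 70 68]
255 [-0.0429 -0.0043 -0.0118] [62 63 61]
260 [-0.0479 -0.0041 -0.012 ] [62 63 62]
265 [-0.0513 -0.004  -0.0116] [62 63 62]
270 [-0.0552 -0.0039 -0.0115] [62 62 61]
```

View pics/w2.png

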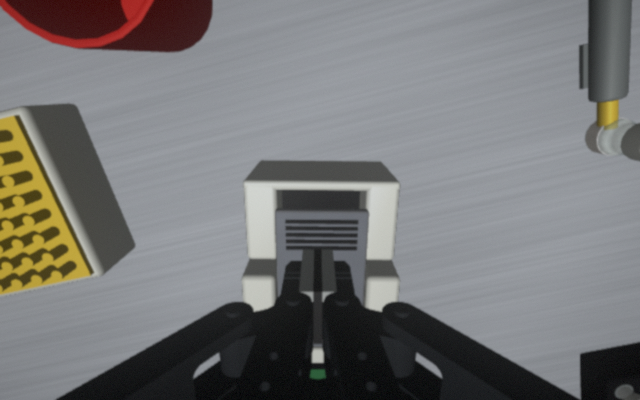

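View pics/s2.png

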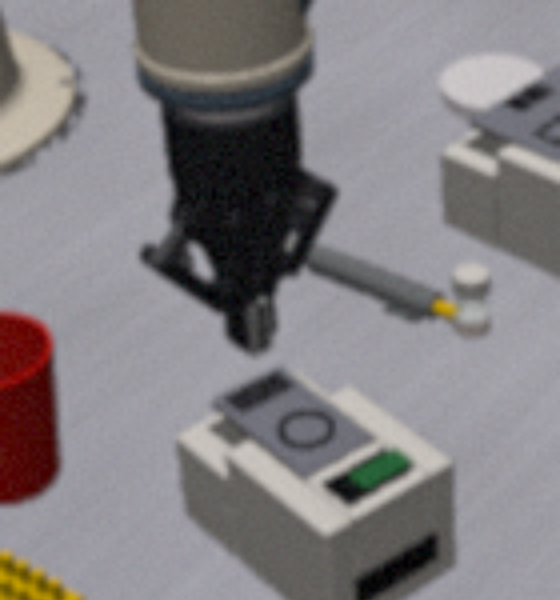

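The pictures disagree with the reported TCP. Depth puts the shut fingertips about 37 mm behind it: wrist tool x is -0.037, and the side view gives a tip at z≈0.127 while the TCP reads 0.089. Contact should then come at a TCP reading of about 0.051. I'll go down in small steps and watch the force.

>>> play_rows(moves=[[0.006,0.001,0,0,0,0],[0.006,0,0,0,0,0],[0.006,0,0,0,0,0],[0.005,0,0,0,0,0],[0,0,0,0,0,0]])

```text
time_s: 3.95
ee_pos: [0.5515, -0.2163, 0.0645]
eef_rot: [0.192, 1.564, -0.192]
force: [0.7, -0.0, 0.6]
finger_gap: 0.0001
```

```bash
python3 - <<'E'
from h import *
s=read_state();print(s["time_s"],s["ee_pos"],s["force"])
p,d=capture("side");cv2.imwrite("pics/sd3.png",cv2.resize(p[110:200,300:390],None,fx=6,fy=6,interpolation=cv2.INTER_CUBIC))
for v in range(140,160,2): print(v,dpt("side",349,v,d),p[v,349])
p,d=capture("scene");cv2.imwrite("pics/s3.png",cv2.resize(p[180:280,220:320],None,fx=6,fy=6,interpolation=cv2.INTER_CUBIC))
E
```

```text
3.95 [ 0.5515 -0.2163  0.0645] [ 0.6971 -0.0473  0.6438]
140 [ 0.5496 -0.2029  0.1539] [27 24 24]
142 [ 0.547  -0.192   0.1543] [24 22 23]
144 [ 0.5492 -0.2041  0.1391] [26 24 25]
146 [ 0.5503 -0.2107  0.1275] [39 39 39]
148 [ 0.548  -0.2012  0.1269] [45 43 44]
150 [ 0.5486 -0.206   0.1164] [49 45 47]
152 [ 0.5484 -0.2064  0.1089] [52 50 52]
154 [ 0.5514 -0.2221  0.0905] [72 68 70]
156 [ 0.5497 -0.2155  0.0878] [72 66 68]
158 [ 0.5472 -0.2051  0.0879] [95 88 89]
```

View pics/sd3.png

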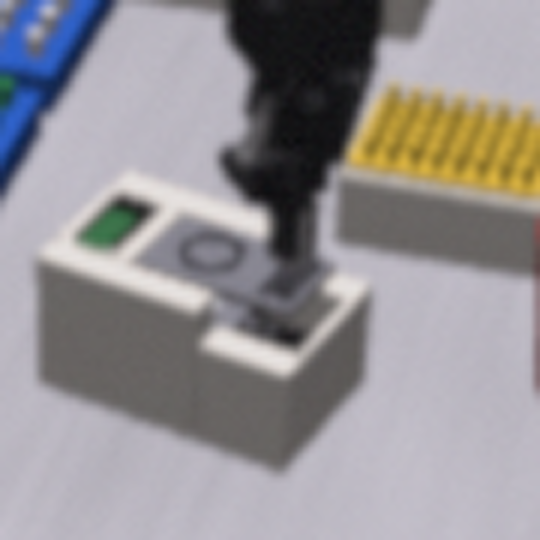

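View pics/s3.png

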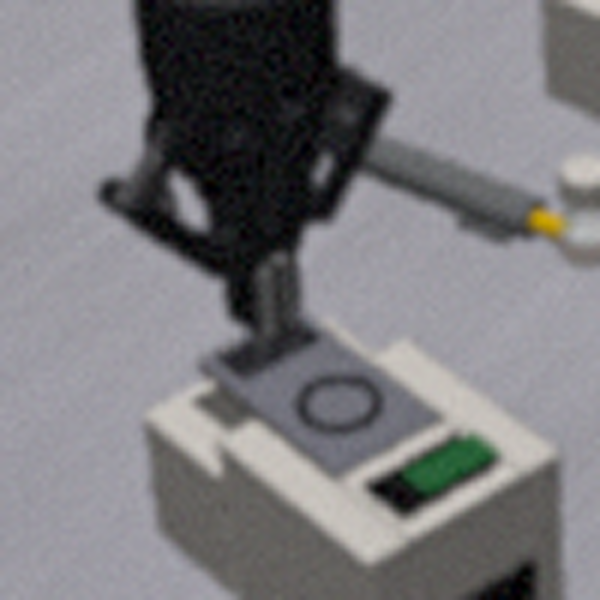

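The tips hover over the middle of the ribs, about 13 mm up, in both views. I'll continue to just before contact.

>>> play_rows(moves=[[0.005,0,0,0,0,0],[0.004,0,0,0,0,0],[0.002,0,0,0,0,0],[0.002,0,0,0,0,0],[0.001,0,0,0,0,0]])

```text
time_s: 4.55
ee_pos: [0.5518, -0.2165, 0.0513]
eef_rot: [0.192, 1.563, -0.192]
force: [-2.1, 0.7, 1.9]
finger_gap: 0.0001
```

>>> play_rows(moves=[[0.001,0,0,0,0,0],[0.001,0,0,0,0,0],[0.001,0,0,0,0,0],[0.001,0,0,0,0,0],[0,0,0,0,0,0]])

```text
time_s: 5.05
ee_pos: [0.5519, -0.2165, 0.0474]
eef_rot: [0.192, 1.562, -0.192]
force: [-2.6, -0.2, 3.9]
finger_gap: -0.0001
```

>>> play_rows(moves=[[0.001,0,0,0,0,0],[0.001,0,0,0,0,0],[0.001,0,0,0,0,0],[0.001,0,0,0,0,0],[0,0,0,0,0,0]])

```text
time_s: 5.55
ee_pos: [0.5522, -0.2167, 0.0441]
eef_rot: [0.192, 1.562, -0.192]
force: [-5.3, 2.7, 16.2]
finger_gap: 0.0001
```

```bash
python3 - <<'E'
from h import *
s=read_state();print(s["time_s"],s["ee_pos"],s["force"])
E
```

```text
5.55 [ 0.5522 -0.2167  0.0441] [-5.2724  2.6816 16.1829]
```

>>> play_rows(moves=[[0.0005,0,0,0,0,0],[0.0005,0,0,0,0,0],[0,0,0,0,0,0],[0,0,0,0,0,0],[0,0,0,0,0,0]])

```text
time_s: 6.05
ee_pos: [0.5522, -0.2167, 0.0439]
eef_rot: [0.191, 1.561, -0.192]
force: [-8.7, 4.0, 29.2]
finger_gap: 0.0
```

```bash
python3 - <<'E'
from h import *
s=read_state();print(s["time_s"],s["ee_pos"],s["force"])
p,d=capture("side");cv2.imwrite("pics/sd4.png",cv2.resize(p[120:200,300:390],None,fx=7,fy=7,interpolation=cv2.INTER_CUBIC))
p,d=capture("scene");cv2.imwrite("pics/s4.png",cv2.resize(p[200:290,225:315],None,fx=6,fy=6,interpolation=cv2.INTER_CUBIC))
E
```

```text
6.05 [ 0.5522 -0.2167  0.0439] [-8.6955  4.0453 29.2283]
```

View pics/sd4.png

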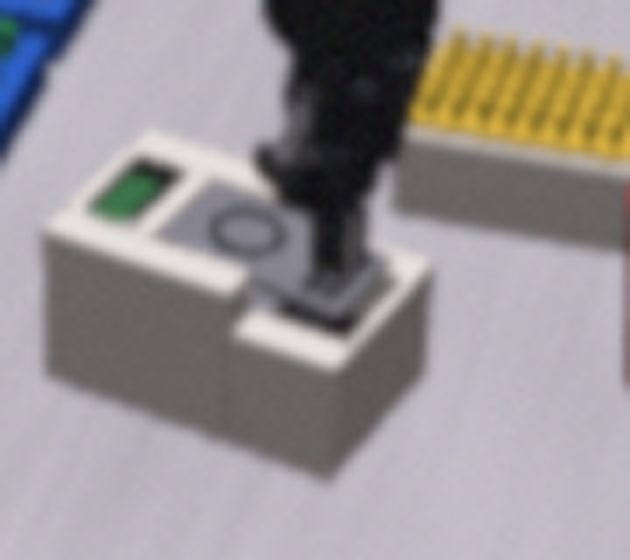

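View pics/s4.png

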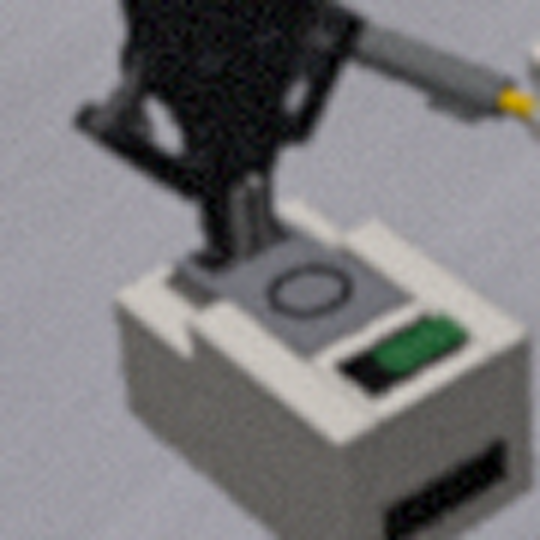

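The hatch is at its firm stop: the TCP holds at 0.044, the force has reached 29 N, and the free end is visibly sunk. I'll let go now, upward and then back.

>>> play_rows(moves=[[-0.006,0,0,0,0,0],[-0.02,0,0,0,0,0],[-0.03,0,-0.01,0,0,0],[-0.035,0,-0.015,0,0,0],[-0.035,0,-0.015,0,0,0]])

```text
time_s: 6.65
ee_pos: [0.5128, -0.2068, 0.1694]
eef_rot: [0.192, 1.562, -0.192]
force: [-0.4, 0.5, 0.1]
finger_gap: -0.0001
```

>>> play_rows(moves=[[-0.03,0,-0.015,0,0,0],[-0.01,0,-0.01,0,0,0],[0,0,0,0,0,0],[0,0,0,0,0,0],[0,0,0,0,0,0]])

```text
time_s: 7.15
ee_pos: [0.4889, -0.2007, 0.2071]
eef_rot: [0.192, 1.564, -0.191]
force: [0.4, 0.3, 0.0]
finger_gap: -0.0001
```

>>> play_rows(moves=[[0,0,0,0,0,0],[0,0,0,0,0,0],[0,0,0,0,0,0],[0,0,0,0,0,0],[0,0,0,0,0,0]])

```text
time_s: 7.65
ee_pos: [0.4889, -0.2008, 0.2084]
eef_rot: [0.192, 1.562, -0.192]
force: [-0.4, -0.1, 0.6]
finger_gap: -0.0001
```

```bash
python3 - <<'E'
from h import *
s=read_state();print(s["time_s"],s["ee_pos"],s["force"])
p,d=capture("side");cv2.imwrite("pics/sd5.png",cv2.resize(p[90:200,280:400],None,fx=5,fy=5,interpolation=cv2.INTER_CUBIC))
p,d=capture("scene");cv2.imwrite("pics/s5.png",cv2.resize(p[100:310,180:400],None,fx=2.8,fy=2.8,interpolation=cv2.INTER_CUBIC))
np.save("s5.npy",d)
E
```

```text
7.65 [ 0.4889 -0.2008  0.2084] [-0.3787 -0.096   0.6042]
```

View pics/sd5.png

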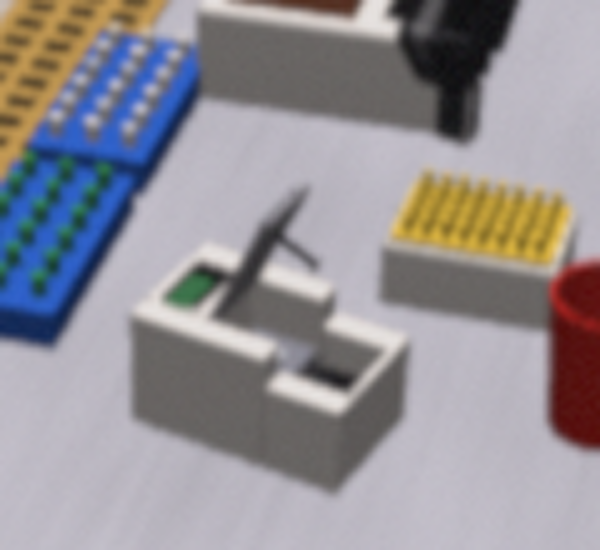

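View pics/s5.png

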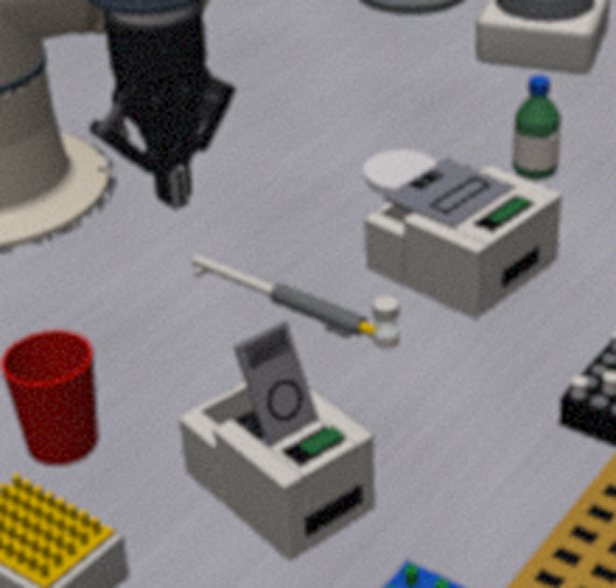

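The hatch has popped open and the arm is clear of it. I'll wait about 2 s and then check the angle.

>>> play_rows(moves=[[0,0,0,0,0,0],[0,0,0,0,0,0],[0,0,0,0,0,0],[0,0,0,0,0,0],[0,0,0,0,0,0]])

```text
time_s: 8.25
ee_pos: [0.4889, -0.2008, 0.2085]
eef_rot: [0.192, 1.562, -0.192]
force: [0.5, 0.5, -0.0]
finger_gap: -0.0001
```

>>> play_rows(moves=[[0,0,0,0,0,0],[0,0,0,0,0,0],[0,0,0,0,0,0],[0,0,0,0,0,0],[0,0,0,0,0,0]])

```text
time_s: 8.75
ee_pos: [0.4889, -0.2008, 0.2085]
eef_rot: [0.192, 1.562, -0.192]
force: [-0.3, 0.7, -0.5]
finger_gap: 0.0
```

>>> play_rows(moves=[[0,0,0,0,0,0],[0,0,0,0,0,0],[0,0,0,0,0,0],[0,0,0,0,0,0],[0,0,0,0,0,0]])

```text
time_s: 9.25
ee_pos: [0.489, -0.2009, 0.2085]
eef_rot: [0.192, 1.562, -0.192]
force: [0.0, -0.4, -0.3]
finger_gap: 0.0
```

>>> play_rows(moves=[[0,0,0,0,0,0],[0,0,0,0,0,0],[0,0,0,0,0,0],[0,0,0,0,0,0],[0,0,0,0,0,0]])

```text
time_s: 9.75
ee_pos: [0.4889, -0.2008, 0.2085]
eef_rot: [0.192, 1.562, -0.192]
force: [0.3, -0.6, -0.1]
finger_gap: -0.0
```

```bash
python3 - <<'E'
from h import *
s=read_state();print(s["time_s"],s["ee_pos"],s["force"])
p,d=capture("scene");cv2.imwrite("pics/s6.png",cv2.resize(p[100:310,180:400],None,fx=2.8,fy=2.8,interpolation=cv2.INTER_CUBIC))
f=lambda U,V:dpt("scene",U/2.8+180,V/2.8+100,d)
a,b=f(267,352),f(284,402);print("rib,ring",a,b)
v=a-b;print("angle",np.arctan2(v[2],np.hypot(v[0],v[1])))
p0=cv2.imread("pics/scene0.png");df=np.abs(p.astype(int)-p0).max(2)>40
df=cv2.morphologyEx(df.astype(np.uint8),cv2.MORPH_OPEN,np.ones((3,3)))
n,l,st,_=cv2.connectedComponentsWithStats(df);print(st[1:])
E
```

```text
9.75 [ 0.4889 -0.2008  0.2085] [ 0.3385 -0.6389 -0.0892]
rib,ring [ 0.599  -0.23    0.1504] [ 0.6166 -0.2341  0.1087]
angle 1.1624338725706826
[[ 174    0    9    6   44]
 [ 185    0   70   31 1567]
 [ 254    0   14   16  150]
 [ 275    0    7    9   46]
 [ 282    0   14    7   64]
 [ 301    1   25   36  589]
 [ 327    0   32   26  385]
 [ 374    0    3    2    6]
 [ 293    7    6   10   46]
 [ 329   17    7   20   98]
 [ 348   21   20   18  157]
 [ 181   22    4   10   31]
 [ 183   33   23   29  305]
 [ 247   37   21   13  163]
 [ 314   39    9    9   74]
 [ 337   38   24   13  175]
 [ 207   49   45   23  358]
 [ 324   53    5    6   25]
 [ 345   55   20   16  194]
 [ 335   56    6    7   38]
 [ 194   58   70  117 3156]
 [ 319   59    5    4   18]
 [ 331   62   10    5   31]
 [ 222   64    6    3   18]
 [ 122   72   25   41  459]
 [ 181   72    8   22  103]
 [ 318   75    8   16   75]
 [ 136   79   22   16  129]
 [ 331   78    8    4   29]
 [ 311   83   57   75 2291]
 [ 212   91    4    4   14]
 [ 142  114    3    4   12]
 [ 136  117    3    3    9]
 [ 136  122   14    7   58]
 [ 264  216   29   32  453]
 [ 254  234   16   10   91]
 [ 265  248   10    8   44]]
```

View pics/s6.png

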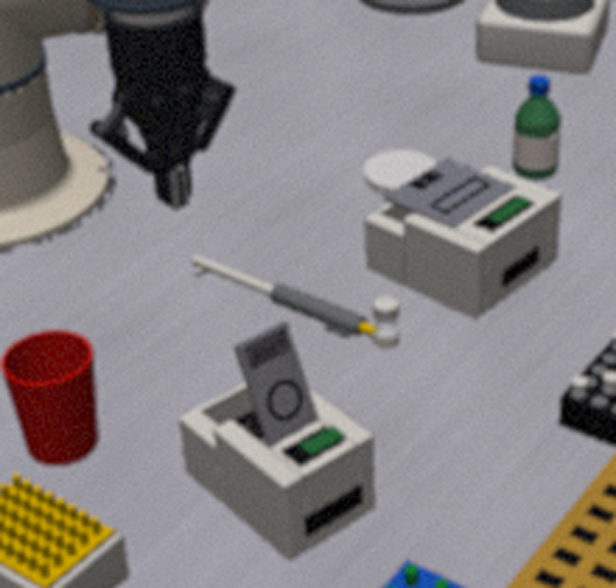

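The hatch still stands open after more than 2 s, at about 1.16 rad. Below the arm's own outline, the only image changes are at the tube hatch. I'm handing the job in.

```bash
python3 -c "
from bench import *
print(job_done())"
```

```text
the job is handed in; nothing more can be done
None
```

I pressed the tube reader's hatch down once at its ribs with shut fingertips, reaching the firm stop at 29 N. I then lifted up and back, and it popped open.

**Last checks:**
- **Tube hatch:** more than 2 s after release it stood at about 1.16 rad by depth, untouched and unchanged between two pictures.
- **Wider reader:** its hatch looks shut.
- **Loose things:** comparing the first and last scene pictures, the only change away from the arm is at the tube hatch. The pipette, vial, cup and tip box show no shift. Anything the arm hid in either picture was checked only by eye.
- **Time:** about 10 s used of the 32 s.

**One disagreement:** three camera views put the shut fingertips about 37 mm behind the reported TCP. I trusted the pictures and the force reading. First contact came close to where they predicted, at a TCP height of about 0.051 m instead of 0.088 m.

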